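# Bring the transformer round to the pick-up mark

## Task

Turn the parts carousel by pushing on its black paddles with a fingertip until the small transformer's spoke is in line with the steel blade of the index mark on the bench, with the transformer on the blade's side. Turn it gently, without spinning it, gripping it or touching the parts: all four parts must stay in their dishes, and the reel, carton and mug must stay where they are. Finish with the carousel at rest and the hand clear of it.

Things in the scene. Friction and masses are not known exactly. Their poses are not given: they have to be found in the camera images.
- index_mark: Fixed grey tongue, 26 mm wide, 5 mm high, on the bench, with a low upright steel blade at its outer end (10 mm thick, 165 to 191 mm off the axis, top 30 mm above the bench). Origin: on the carousel's turning axis at bench level; +x runs level from there through the blade, to the robot's right (-y) or right and back towards it, yaw -2.52 to -1.12 rad.
- foot: Fixed round grey foot of the carousel, 144 mm across, 9 mm high; origin on the turning axis at bench level. The four dishes that turn above it are round, shallow, 82 mm across, centres 72 mm from the axis, floors 30 mm and rims 38 mm above the bench. Beyond it to the left stands a fixed radio cabinet, 0.41 m tall, its front from (0.47, 0.44) to (0.62, -0.18) m: keep the arm clear of it, best by working on the paddles on the robot's side.
- carousel (a joint): Angle of the carousel about its upright axis, 0 at the start; grows anticlockwise seen from above; turns over half a turn either way. Dry friction about 0.12 N m (1 N at a paddle); it stays where it is left. Four aluminium spokes at right angles (14 mm wide, 16 to 26 mm above the bench), each with a dish and, outside the dish, a finger paddle.
- paddle_0 (a point): Middle of the top edge of one of the four equal upright black finger paddles at the spoke ends: 10 mm thick, 30 mm along the spoke (118 to 148 mm off the axis), 16 to 60 mm above the bench. Numbered anticlockwise from above, 90 degrees apart; the number does not tell which part is in that spoke's dish. Bare bench between the paddles.
- paddle_1 (a point): Middle of the top edge of one of the four equal upright black finger paddles at the spoke ends: 10 mm thick, 30 mm along the spoke (118 to 148 mm off the axis), 16 to 60 mm above the bench. Numbered anticlockwise from above, 90 degrees apart; the number does not tell which part is in that spoke's dish. Bare bench between the paddles.
- paddle_2 (a point): Middle of the top edge of one of the four equal upright black finger paddles at the spoke ends: 10 mm thick, 30 mm along the spoke (118 to 148 mm off the axis), 16 to 60 mm above the bench. Numbered anticlockwise from above, 90 degrees apart; the number does not tell which part is in that spoke's dish. Bare bench between the paddles.
- paddle_3 (a point): Middle of the top edge of one of the four equal upright black finger paddles at the spoke ends: 10 mm thick, 30 mm along the spoke (118 to 148 mm off the axis), 16 to 60 mm above the bench. Numbered anticlockwise from above, 90 degrees apart; the number does not tell which part is in that spoke's dish. Bare bench between the paddles.
- small_transformer: Small transformer: dark grey rectangular metal block, 47 x 54 x 45 mm tall, lying loose in one of the four dishes (any of them, any yaw), at the dish's centre to within 3 mm if moved gently. Origin: centre of its underside.
- tape_roll: Roll of black tape, 58 x 56 x 19 mm, lying loose in another dish. Origin: centre of its underside.
- ribbed_knob: Round ribbed radio knob, 36 mm across and 17 mm high, loose in another dish. Origin: centre of its underside.
- potentiometer: Potentiometer, a small round can with a shaft standing up, 33 x 24 x 40 mm tall, loose in another dish. Origin: centre of its underside.
- solder_reel: Bystander: reel of solder, 59 mm across, 43 mm high, standing on the bench left of the carousel. Origin: centre of its underside.
- valve_carton: Bystander: small carton, 36 x 85 x 36 mm, lying on the bench left of the carousel, in front of the radio. Origin: centre of its underside.
- mug: Bystander: mug, 101 mm high, 78 x 116 mm with its handle, on the bench farther left. Origin: centre of its underside.
There are look-alikes about, which are no part of the job. Of the things like the tape_roll, leave any that is orange or yellow; of the rest the smaller one is meant.

How it is judged:
At the end, for the whole second after the job is handed in: The transformer's centre is within 9 mm (sideways) of the line from the carousel's axis through the index blade, on the blade's side; the carousel stands still, all four parts rest in their dishes, and the reel, carton and mug are within 20 mm of where they were (x of small_transformer in the frame of index_mark above 0.05 m and y of small_transformer in the frame of index_mark between -0.009 and 0.009 m and velocity of joint carousel between -0.03 and 0.03 rad/s and height (world z) of small_transformer between 0.024 and 0.04 m and horizontal distance between each of small_transformer, tape_roll, ribbed_knob, potentiometer and foot below 0.105 m and linear speed of each of small_transformer, tape_roll, ribbed_knob, potentiometer below 0.02 m/s and height (world z) of tape_roll between 0.024 and 0.04 m and height (world z) of ribbed_knob between 0.024 and 0.04 m and height (world z) of potentiometer between 0.024 and 0.04 m and distance of each of solder_reel, valve_carton, mug from where it was at the start of the episode below 0.02 m); the robot touches nothing.
It fails at once if a part was lifted or lost from its dish (height (world z) of any of small_transformer, tape_roll, ribbed_knob, potentiometer above 0.045 m or height (world z) of any of small_transformer, tape_roll, ribbed_knob, potentiometer below 0.02 m).
It fails at once if a finger or the arm pushed on one of the parts in the dishes (contact force between any of the fingers, the arm and small_transformer above 1 N or contact force between any of the fingers, the arm and tape_roll above 1 N or contact force between any of the fingers, the arm and ribbed_knob above 1 N or contact force between any of the fingers, the arm and potentiometer above 1 N).
It fails at once if a bystander was moved (distance of any of solder_reel, valve_carton, mug from where it was at the start of the episode above 0.02 m).
It fails at once if the carousel was spun (faster than 2.5 rad/s) (velocity of joint carousel above 2.5 rad/s or velocity of joint carousel below -2.5 rad/s).
It fails at once if the carousel was gripped or shoved with more than 30 N (contact force between the fingers and carousel above 30 N).
It also fails if it takes over 72 s, if anything falls off the work surface, if the arm or the gripper's body presses on something with over 40 N, if the wrist force passes 120 N, or if a joint passes its speed limit or range.

## Robot

A 7-joint arm with a two-finger parallel gripper is mounted at the origin on a cart in front of the work surface, level with it; the furniture and walls round the work are solid. World frame = base frame: x ahead of the robot, y to its left, z up, the work surface at z = 0. Lengths are in m, angles in rad, forces in N, time in s.
With the tool pointing down it reaches from about 0.4 to 0.875 m from the base axis. Payload 6.5 kg.
Tool frame: the origin (TCP) lies midway between the tips of the shut fingers; the grasp point (between the pads) lies r.grip_depth behind it (r.grip_depth is the distance from the TCP to the grasp point, in m); y points along the fingers, x is the direction in which the jaws open and shut, and the axes are right-handed (so a half turn about y gives the same grasp; the last joint's range is limited). The gripper opens to 88 mm and grips with 3 to 60 N. Pads are 18 mm wide; open, the fingers measure 123 mm over their backs; the gripper's body (75 mm by 187 mm) begins 45 mm behind the grasp point.
Start: joints at [1.201, 0.536, -0.004, 1.538, 0.003, 1.067, -0.071], TCP at [0.194, -0.62, 0.239] pointing down, gripper open.
Joint ranges: [-2.7, 2.7], [-0.37, 2.16], [-1.27, 1.26], [0.24, 2.4], [-1.31, 4.45], [0.19, 1.91], [-2.76, 2.76]. Speed limits (rad/s): [2.39, 2.39, 3.14, 3.14, 3.14, 3.14, 3.14].

## Interface

Orientations are given as a rotation vector (axis times angle).
In Python, from rig import r gives the robot as it stands.
- The arm moves only by the tool carry_out, never from a script. Its argument "deltas" is a list that holds one entry, the list of rows, each a list of 5 numbers: the shift along the tool's x, y, z in cm, then the turn about the tool's y in rad, then the closure, from 0 (fully open) to 1 (shut). In form: [[[x, y, z, roll, fingers], ...]]. A call has 1 to 12 rows; each row shifts and turns the commanded pose from where the row before left it, along the tool's axes as they then stand; what a row does not reach is not made up. A row lasts 1/12 s, in which the tool goes at most 41.7 mm and 7.16 degrees, less where a joint would pass 70% of its speed; a pose out of reach is approached as far as the arm can. A call with a gripper value outside its range is refused whole. The fingers move at their own pace and stop on an object; the grip force is fixed at half the most. Time passes only in rows, so rows that do not move let the fingers close. It gives the time, the measured TCP pose, the force and the opening at its end, in the units of the state.
- r.get_obs(): the state, without advancing time (a new reading comes with each control period).
- r.get_image(name): name is "side" or "top" or "wrist"; returns the picture (400x640x3 uint8, red, green, blue); there is no depth.
- r.camera_model(name): a dict with "fx", "fy", "cx", "cy" (pixels), "rvec" (rotation vector, rad) and "tvec" (3), from world to camera coordinates, as OpenCV has them; the wrist camera has in their place "hand_eye" (4x4, takes a point from camera to tool coordinates, whose origin is the TCP and whose axes are the tool frame's). Camera axes: x right, y down, z forward; pixel columns grow to the right and rows downward; lengths in m; the calibration is good to about 2 mm. The wrist camera is an equidistant fisheye: a pixel r from the principal point sees the ray r / f radians off the axis. A picture is of the moment at which its call begins: read the wrist's pose just before it. camera_model takes no time and is no camera call.
- r.finish_job(): hands the job in, once; it reports no verdict.
The state is a dict: "time_s": time; "qpos": joint angles; "joint_velocities": joint speeds; "joint_efforts": joint torques, N m; "position": TCP position; "tool_rot": TCP orientation; "force": force on the tool from outside, world axes, zero at the start; "wrist_torque": the same for the moment, N m; "opening": finger opening in m.
Only numpy, scipy, OpenCV 4.12 (cv2) and the standard library are available. Lean on these libraries where they do the work, as an engineer would, in place of code of your own. Each camera call takes 0.05 s, during which the arm holds its last target. There are 200 camera calls.

## Working session

There is one attempt and no reset: what is moved stays moved. The work goes in short steps, Python scripts to look and compute and a tool call to move; the robot and the scene stay as the last step left them, time stands still between calls to the robot, and variables do not carry over. Pictures are saved under pics/ and viewed, about 8 in all and at most 12, crops included, and the job is handed in when it is done.

Besides the shell and the picture viewer there is one more tool, called as name([rows], argument=value, ...), one row to a line, values as JSON. carry_out: Moves the arm, as the interface text tells. Its arguments: {"type":"object","properties":{"deltas":{"type":"array"}},"required":["deltas"]}

```bash
mkdir -p pics
python3 - <<'E'
from rig import r
import cv2,numpy as np
o=r.get_obs();print({k:np.round(v,3).tolist() for k,v in o.items()})
for n in("top","side"):
    im=r.get_image(n);cv2.imwrite(f"pics/{n}0.png",im[:,:,::-1]);print(n,r.camera_model(n))
print(r.camera_model("wrist"),r.grip_depth)
E
```

```text
{'time_s': 0.0, 'qpos': [1.201, 0.537, -0.004, 1.539, 0.003, 1.067, -0.071], 'joint_velocities': [-0.001, 0.002, -0.002, 0.001, -0.0, -0.001, -0.001], 'joint_efforts': [-0.001, -57.098, 0.991, -25.16, -0.056, 0.018, 0.0], 'position': [0.194, -0.62, 0.238], 'tool_rot': [-1.337, 0.984, -0.981], 'force': [-0.794, 0.393, 0.331], 'wrist_torque': [0.018, -0.0, 0.008], 'opening': 0.088}
top {'fx': 411.19204129921656, 'fy': 411.19204129921656, 'cx': 325.96356319829954, 'cy': 203.88835125860368, 'rvec': array([ 2.1785141 , -2.11532584,  0.15013478]), 'tvec': array([-0.2695677 ,  0.564539  ,  1.23126609])}
side {'fx': 432.2630323086066, 'fy': 432.2630323086066, 'cx': 327.39193842562383, 'cy': 203.91628857416504, 'rvec': array([ 2.13165359, -0.08168438,  0.06874207]), 'tvec': array([-0.59069574, -0.05497049,  1.35446583])}
{'fx': 309.70691628693146, 'fy': 309.70691628693146, 'cx': 318.92629985617276, 'cy': 200.8500989289729, 'hand_eye': array([[ 9.99999277e-01, -7.66134099e-04, -9.26888421e-04,
        -2.62979288e-04],
       [ 6.32795621e-04, -3.20177966e-01,  9.47357203e-01,
        -1.46933790e-01],
       [-1.02257191e-03, -9.47357104e-01, -3.20177250e-01,
         8.46141907e-02],
       [ 0.00000000e+00,  0.00000000e+00,  0.00000000e+00,
         1.00000000e+00]])} 0.0187
```

View pics/top0.png

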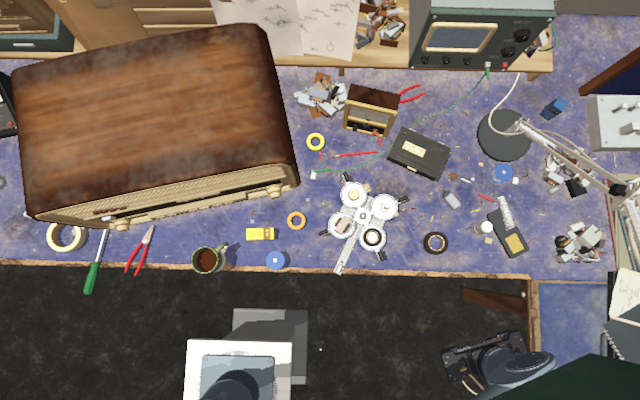

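View pics/side0.png

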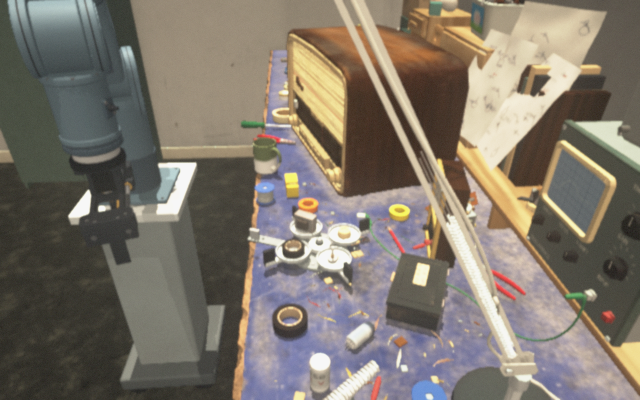

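```bash
cat > h.py <<'E'
import cv2,numpy as np
from rig import r
def ray(n,uv,z):
    c=r.camera_model(n);R=cv2.Rodrigues(c["rvec"])[0];C=-R.T@c["tvec"]
    d=R.T@np.array([(uv[0]-c["cx"])/c["fx"],(uv[1]-c["cy"])/c["fy"],1])
    return C+d*(z-C[2])/d[2]
def proj(n,P):
    c=r.camera_model(n);K=np.array([[c["fx"],0,c["cx"]],[0,c["fy"],c["cy"]],[0,0,1]])
    return cv2.projectPoints(np.atleast_2d(np.float64(P)),c["rvec"],c["tvec"],K,None)[0][:,0]
def crop(src,x,y,w,h,s,out):
    im=cv2.imread(src)[y:y+h,x:x+w];cv2.imwrite(out,cv2.resize(im,None,fx=s,fy=s,interpolation=cv2.INTER_CUBIC))
E
python3 - <<'E'
from h import *
crop("pics/top0.png",310,165,110,120,5,"pics/c1.png")
print(ray("top",(363,214),.03),ray("top",(338,272),.03),ray("top",(342,224),.075))
o=r.get_obs();print(cv2.Rodrigues(o["tool_rot"])[0].round(3))
E
```

```text
[ 0.54533643 -0.36870178  0.03      ] [ 0.36536047 -0.2955897   0.03      ] [ 0.50804203 -0.30261184  0.075     ]
[[ 0.299 -0.001  0.954]
 [-0.954  0.001  0.299]
 [-0.002 -1.    -0.   ]]
```

View pics/c1.png

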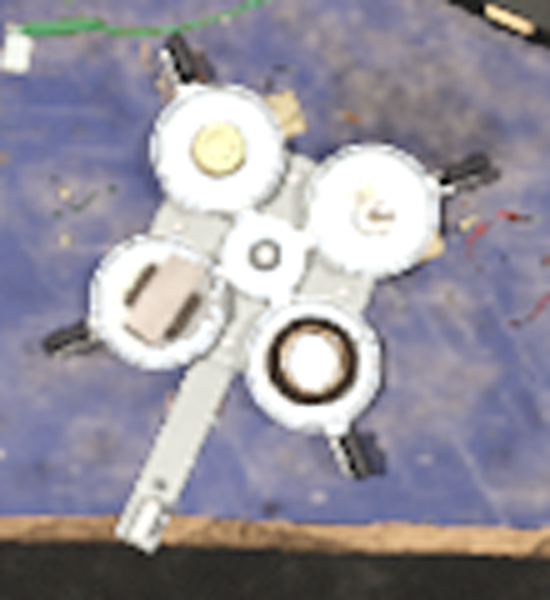

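The crop shows the hub at about (363,215.6), the transformer in the lower-left dish at about (343,225), its paddle at (324,232.6), the tape paddle at (380.5,256) and the blade at (340,268). Next I'll work out world angles and check the geometry against the sizes given.

Run:
```python
from h import *
f=lambda x,y:(310+(x+.5)/5-.5,165+(y+.5)/5-.5)
# dish rims at z=.038: circle centres by white mask contours in the crop
im=cv2.imread("pics/c1.png")
pts={"knob":(217,148),"pot":(373,209),"tape":(314,364),"tr":(158,302)}
W={k:ray("top",f(*v),.038) for k,v in pts.items()}
A=sum(W.values())/4;print("axis",A)
for k,v in W.items():
    d=v-A;print(k,v.round(4),"r",np.hypot(*d[:2]).round(4),"ang",np.degrees(np.arctan2(d[1],d[0])).round(1))
for k,(p,z) in {"hub":((265,253),.045),"trtop":((165,298),.075),"bladeend":((147,507),.03),"bladeouter":((140,535),.03),"tonguemid":((190,420),.005),"p_tr":((70,338),.06),"p_tape":((352,452),.06),"p_pot":((468,170),.06),"p_knob":((183,57),.06)}.items():
    d=ray("top",f(*p),z)-A;print(k,(d+A).round(4),"r",np.hypot(*d[:2]).round(4),"ang",np.degrees(np.arctan2(d[1],d[0])).round(1))
print(proj("top",[[0,0,0],[.5,0,0],[.5,-.5,0]]))
```

```text
axis [ 0.53921199 -0.36715916  0.038     ]
knob [ 0.6054 -0.3359  0.038 ] r 0.0732 ang 25.3
pot [ 0.57   -0.4332  0.038 ] r 0.0728 ang -65.0
tape [ 0.4731 -0.398   0.038 ] r 0.0729 ang -155.0
tr [ 0.5084 -0.3016  0.038 ] r 0.0725 ang 115.2
hub [ 0.5398 -0.3662  0.045 ] r 0.0011 ang 58.0
trtop [ 0.5075 -0.3044  0.075 ] r 0.0703 ang 116.8
bladeend [ 0.3835 -0.2982  0.03  ] r 0.1703 ang 156.1
bladeouter [ 0.3665 -0.2943  0.03  ] r 0.1874 ang 157.1
tonguemid [ 0.4379 -0.3245  0.005 ] r 0.1099 ang 157.2
p_tr [ 0.483  -0.2483  0.06  ] r 0.1314 ang 115.3
p_tape [ 0.4198 -0.4189  0.06  ] r 0.1301 ang -156.5
p_pot [ 0.5926 -0.4878  0.06  ] r 0.1319 ang -66.1
p_knob [ 0.6577 -0.3125  0.06  ] r 0.1305 ang 24.8
[[235.93908134 392.42107123]
 [245.4593672  225.92111898]
 [403.44586883 230.56477362]]
```

carry_out([
  [[-1.6,0,2.67,0,1],[-1.6,0,2.67,0,1],[-1.6,0,2.67,0,1],[-1.6,0,2.67,0,1],[-1.6,0,2.67,0,1],[-1.6,0,2.67,0,1],[-1.6,0,2.67,0,1],[-1.6,0,2.67,0,1],[-1.6,0,2.67,0,1],[-1.6,0,2.67,0,1],[0,3,0,-0.07,1],[0,3,0,-0.06,1]],
])

```text
time_s: 1.1
position: [0.4044, -0.3863, 0.1794]
tool_rot: [-1.386, 0.874, -0.882]
force: [-1.1, -0.3, -0.6]
opening: 0.0104
```

Run:
```python
from h import *
o=r.get_obs();R=cv2.Rodrigues(o["tool_rot"])[0];print(o["time_s"],o["position"],R.round(3),o["opening"],o["force"])
im=r.get_image("wrist");cv2.imwrite("pics/w1.png",im[:,:,::-1])
```

```text
1.1 [ 0.40440747 -0.38634494  0.17942365] [[ 0.427  0.004  0.904]
 [-0.904 -0.002  0.427]
 [ 0.003 -1.     0.003]] 0.010378608217865284 [-1.13684909 -0.34935724 -0.6216383 ]
```

View pics/w1.png

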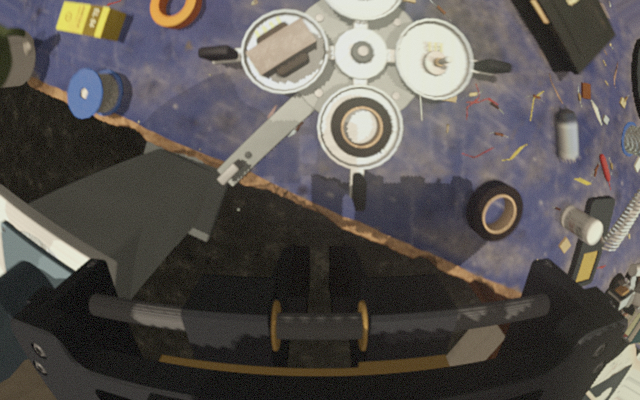

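The wrist view shows a single blade at (232,172), lying between the transformer dish (285,50) and the tape dish (360,127). That confirms the direction I measured. The fingers are clear of the tape paddle at (360,188), so I'm lowering beside it.

carry_out([
  [[0,3.0,-0.4,0,1],[0,3.0,0,0,1],[0,3.0,0,0,1],[0,3.0,0,0,1],[0,1.4,0,0,1],[0,0,0,0,1],[0,0,0,0,1]],
])

```text
time_s: 1.73
position: [0.3972, -0.3894, 0.0447]
tool_rot: [-1.383, 0.886, -0.884]
force: [-0.5, 0.4, -0.8]
opening: 0.0003
```

Run:
```python
from h import *
# push plan: finger angle phi about axis, r=.14, tool x along tangent; deltas per row in tool axes
A=np.array([.539,-.367]);o=r.get_obs();p=o["position"][:2]-A
R=cv2.Rodrigues(o["tool_rot"])[0];print(o["position"],o["force"],o["opening"],"r",np.hypot(*p),"phi",np.degrees(np.arctan2(p[1],p[0]))%360,"x az",np.degrees(np.arctan2(R[1,0],R[0,0])))
```

```text
[ 0.39723551 -0.38940531  0.04469111] [-0.54180823  0.36769601 -0.84363902] 0.0003159304106279064 r 0.14352410844245303 phi 188.9810805938231 x az -65.21906446386838
```

carry_out([
  [[0.8,0.4,0,0,1],[0.6,0,0,0,1],[0.35,0,0,0,1],[0.42,0,-0.07,-0.03,1],[0.69,0,-0.11,-0.05,1],[0.69,0,-0.11,-0.05,1],[0.69,0,-0.11,-0.05,1],[0.69,0,-0.11,-0.05,1],[0.69,0,-0.11,-0.05,1],[0.42,0,-0.07,-0.03,1],[0.28,0,-0.04,-0.02,1],[0,0,0,0,1]],
])

```text
time_s: 2.73
position: [0.4243, -0.4485, 0.0414]
tool_rot: [-1.478, 0.63, -0.632]
force: [1.0, 0.6, 0.3]
opening: 0.0005
```

Run:
```python
from h import *
A=np.array([.539,-.367]);o=r.get_obs();p=o["position"][:2]-A
R=cv2.Rodrigues(o["tool_rot"])[0];print(o["position"],o["force"],o["opening"],"r",np.hypot(*p),"phi",np.degrees(np.arctan2(p[1],p[0]))%360,"x az",np.degrees(np.arctan2(R[1,0],R[0,0])))
im=r.get_image("wrist");t=r.get_image("top")
cv2.imwrite("pics/t2.png",t[:,:,::-1]);cv2.imwrite("pics/w2.png",im[:,:,::-1])
crop("pics/t2.png",310,165,110,120,5,"pics/c2.png");c=cv2.imread("pics/c2.png")
cv2.imwrite("pics/m2.png",np.hstack([cv2.resize(c,(367,400)),cv2.resize(im[:,:,::-1],(433,271)).copy() if 0 else cv2.copyMakeBorder(cv2.resize(im[:,:,::-1],(433,271)),0,129,0,0,0)]))
```

```text
[ 0.42427216 -0.44854257  0.04142641] [0.99550479 0.56172614 0.29289742] 0.0005443996456365792 r 0.14075392585506719 phi 215.40323195603256 x az -46.25281708105384
```

View pics/m2.png

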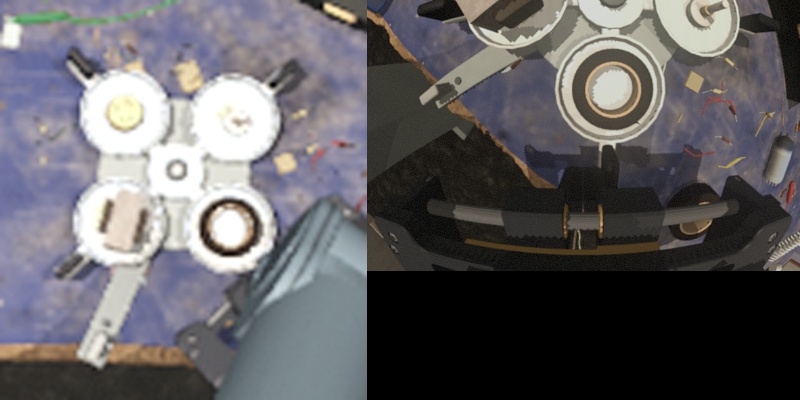

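It has turned about 18° and the finger is on the tape paddle; nothing else has been disturbed. About 23.5° remain.

carry_out([
  [[0.42,0,-0.06,-0.03,1],[0.69,0,-0.09,-0.05,1],[0.69,0,-0.09,-0.05,1],[0.69,0,-0.09,-0.05,1],[0.69,0,-0.09,-0.05,1],[0.69,0,-0.09,-0.05,1],[0.42,0,-0.06,-0.03,1],[0.28,0,-0.04,-0.02,1],[0,0,0,0,1],[0,0,0,0,1]],
])

```text
time_s: 3.67
position: [0.4559, -0.48, 0.0407]
tool_rot: [-1.538, 0.375, -0.375]
force: [-0.3, -0.3, 0.3]
opening: 0.0005
```

Run:
```python
from h import *
A=np.array([.539,-.367]);o=r.get_obs();p=o["position"][:2]-A
R=cv2.Rodrigues(o["tool_rot"])[0];print(o["position"],o["force"],o["opening"],"r",np.hypot(*p),"phi",np.degrees(np.arctan2(p[1],p[0]))%360,"x az",np.degrees(np.arctan2(R[1,0],R[0,0])))
im=r.get_image("wrist");t=r.get_image("top")
cv2.imwrite("pics/t3.png",t[:,:,::-1]);cv2.imwrite("pics/w3.png",im[:,:,::-1])
crop("pics/t3.png",310,165,110,120,5,"pics/c3.png")
```

```text
[ 0.45591231 -0.4799571   0.04074607] [-0.31951486 -0.27853715  0.32732969] 0.00046952876869025065 r 0.14022435817264328 phi 233.66296874312826 x az -27.38185748332171
```

View pics/c3.png

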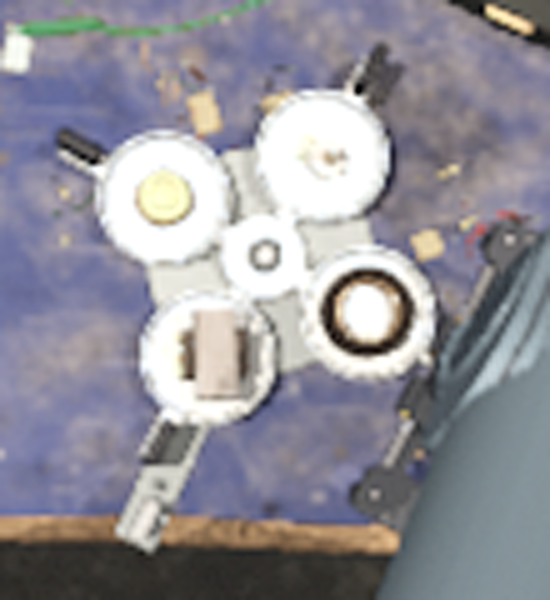

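Run:
```python
from h import *
f=lambda x,y:(310+(x+.5)/5-.5,165+(y+.5)/5-.5)
W={k:ray("top",f(*v),.038) for k,v in {"knob":(164,197),"pot":(323,156),"tape":(370,312),"tr":(208,357)}.items()}
W["p_tr"]=ray("top",f(172,439),.06);W["p_knob"]=ray("top",f(79,146),.06);W["trtop"]=ray("top",f(218,353),.075)
A=sum(list(W.values())[:4])/4;print(A)
u=np.array([np.cos(np.radians(157)),np.sin(np.radians(157))])
for k,v in W.items():
    d=(v-A)[:2];print(k,v.round(4),"r",np.hypot(*d).round(4),"ang",np.degrees(np.arctan2(d[1],d[0])).round(1),"y",round(u[0]*d[1]-u[1]*d[0],4))
```

```text
[ 0.53937183 -0.36762117  0.038     ]
knob [ 0.5737 -0.3037  0.038 ] r 0.0725 ang 61.8 y -0.0722
pot [ 0.6023 -0.4018  0.038 ] r 0.0716 ang -28.5 y 0.0069
tape [ 0.506  -0.4319  0.038 ] r 0.0724 ang -117.4 y 0.0722
tr [ 0.4755 -0.333   0.038 ] r 0.0727 ang 151.6 y -0.0069
p_tr [ 0.4244 -0.3112  0.06  ] r 0.1281 ang 153.9 y -0.007
p_knob [ 0.6004 -0.2503  0.06  ] r 0.1323 ang 62.5 y -0.1319
trtop [ 0.4756 -0.3367  0.075 ] r 0.0709 ang 154.1 y -0.0036
```

carry_out([
  [[0.28,0,-0.04,-0.02,1],[0.35,0,-0.04,-0.025,1],[0.28,0,-0.03,-0.02,1],[0,0,0,0,1],[0,0,0,0,1],[-1,0,0,0,1],[-1,0,-1,0,1],[-0.5,-3,-1,0,1],[0,-3,-1,0,1],[0,-3,-1,0,1],[0,-3,-2,0,1],[0,0,-3,0,1]],
])

```text
time_s: 4.77
position: [0.4079, -0.5592, 0.1681]
tool_rot: [-1.552, 0.314, -0.328]
force: [1.5, -2.1, -0.4]
opening: 0.0003
```

carry_out([
  [[0,0,-3,0,1],[0,0,-3,0,1],[0,0,-2,0,1],[0,0,0,0,1],[0,0,0,0,1]],
])

```text
time_s: 5.18
position: [0.3703, -0.6323, 0.1603]
tool_rot: [-1.546, 0.326, -0.325]
force: [0.2, 0.1, -0.2]
opening: 0.0
```

Run:
```python
from h import *
o=r.get_obs();print(o["position"],o["force"])
t=r.get_image("top");w=r.get_image("wrist")
cv2.imwrite("pics/t4.png",t[:,:,::-1]);cv2.imwrite("pics/w4.png",w[:,:,::-1])
np.savez("w4.npz",p=o["position"],R=cv2.Rodrigues(o["tool_rot"])[0])
crop("pics/t4.png",310,165,110,120,5,"pics/c4.png")
```

```text
[ 0.37031572 -0.63226727  0.160266  ] [ 0.20854528  0.08523429 -0.18680982]
```

View pics/c4.png

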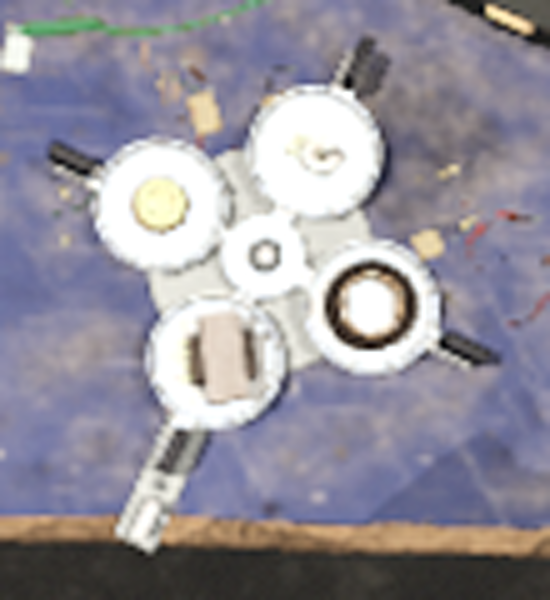

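View pics/w4.png

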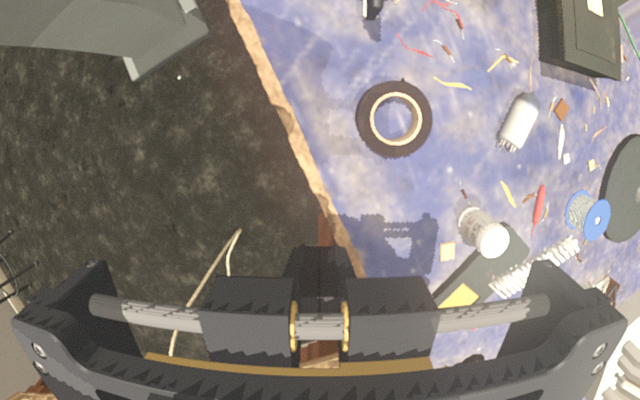

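Run:
```python
from h import *
f=lambda x,y:(310+(x+.5)/5-.5,165+(y+.5)/5-.5)
W={k:ray("top",f(*v),.038) for k,v in {"knob":(161,204),"pot":(316,150),"tape":(373,307),"tr":(217,362)}.items()}
A=sum(list(W.values())[:4])/4;print(A)
W["p_tr"]=ray("top",f(181,447),.06);W["p_tape"]=ray("top",f(468,348),.06);W["p_knob"]=ray("top",f(75,159),.06);W["trtop"]=ray("top",f(228,357),.075)
W["blade_in"]=ray("top",f(153,501),.03);W["blade_out"]=ray("top",f(140,538),.03)
u=np.array([np.cos(np.radians(157)),np.sin(np.radians(157))])
for k,v in W.items():
    d=(v-A)[:2];print(k,v.round(4),"r",np.hypot(*d).round(4),"ang",np.degrees(np.arctan2(d[1],d[0])).round(1),"y",round(u[0]*d[1]-u[1]*d[0],4))
```

```text
[ 0.53923603 -0.36793044  0.038     ]
knob [ 0.5692 -0.302   0.038 ] r 0.0725 ang 65.5 y -0.0724
pot [ 0.6059 -0.3974  0.038 ] r 0.0729 ang -23.9 y 0.0011
tape [ 0.5092 -0.4338  0.038 ] r 0.0724 ang -114.5 y 0.0723
tr [ 0.4726 -0.3386  0.038 ] r 0.0728 ang 156.2 y -0.001
p_tr [ 0.4198 -0.3167  0.06  ] r 0.13 ang 156.8 y -0.0005
p_tape [ 0.4841 -0.4881  0.06  ] r 0.1322 ang -114.7 y 0.1322
p_knob [ 0.5923 -0.2481  0.06  ] r 0.1311 ang 66.1 y -0.1311
trtop [ 0.4734 -0.3427  0.075 ] r 0.0705 ang 159.0 y 0.0025
blade_in [ 0.3872 -0.3018  0.03  ] r 0.1658 ang 156.5 y -0.0015
blade_out [ 0.3647 -0.2944  0.03  ] r 0.1894 ang 157.1 y 0.0005
```

Run:
```python
from h import *
a,b,c=cv2.imread("pics/top0.png"),cv2.imread("pics/t4.png"),r.get_image("top")[:,:,::-1]
print("bystanders diff",np.abs(a[215:275,185:305].astype(int)-b[215:275,185:305]).mean(),"carousel t4->now",np.abs(c[165:285,310:420].astype(int)-b[165:285,310:420]).mean())
print(r.finish_job())
```

```text
bystanders diff 0.92625 carousel t4->now 0.7160858585858586
the job is handed in; nothing more can be done
None
```

I turned the carousel about 41° anticlockwise by pushing the tape spoke's paddle with the shut fingertips. It took three gentle pushes, and I then backed off, lifted clear and handed the job in at about 5 s of the 72 s allowed. No verdict came back, so these are my own last checks:

| Check | Result |
|---|---|
| Transformer spoke | about 156°, against the blade's 157° |
| Transformer centre | about 2.5 mm to the side of the blade line, on the blade's side (limit 9 mm) |
| Four parts | all in their dishes in the last top view |
| Carousel at rest | no visible change between the last two top pictures |
| Reel, carton and mug | no visible change between the first and last top pictures |
| Hand | clear of everything; force reading about zero |

**Disagreements:**
- **Blade direction:** the blade lies at about +157° (+2.74 rad), back towards the robot and slightly left. The task text gives a yaw of -2.52 to -1.12 rad. The top, side and wrist views all show just this one blade, so I went by the pictures.
- **Transformer against spoke:** the transformer's top reads about 2 to 3° further round than its spoke. I stopped with the two on either side of the blade line.

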